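# Copy the slope of a loaded slant rack to an empty one with a locking bevel

### The job

Copy the slope of the rack that holds the culture tubes onto the empty rack, using the bevel gauge: push the open bevel home under the loaded board, nose firmly against the rear bar so that the blade lies along the board's underside, and close its end lever while it stays there. Then push the locked bevel home under the empty board in the same way, so that the blade lifts it to the same slope, draw the bevel right out and leave it standing on the mat in front of the racks. Push firmly but gently, touch the racks with nothing but the bevel, and leave the things standing about alone.

Things in the scene. Friction and masses are not known exactly. Their poses are not given: they have to be found in the camera images.
- rack_set: Slant rack with five tubes. Steel frame, fixed. Origin: on the mat under the middle of the board's hinge axis (axis along y, 11 mm up); +x leads away from the robot, z up. Open to -x; side rails 63 to 75 mm either side of the middle reach to x = -117 mm; front face of the rear bar at x = +11 mm, bar 19 mm high; bare mat between. Parallel to the other rack, which has the same sizes.
- rack_new: Empty slant rack. Steel frame, fixed. Origin: on the mat under the middle of the board's hinge axis (axis along y, 11 mm up); +x leads away from the robot, z up. Open to -x; side rails 63 to 75 mm either side of the middle reach to x = -117 mm; front face of the rear bar at x = +11 mm, bar 19 mm high; bare mat between. Parallel to the other rack, which has the same sizes.
- board_set: Tilting board, 100 x 116 x 4 mm, of the loaded rack, five culture tubes with white caps on it (tops of the caps 100 mm above the mat at most). Origin: middle of its hinge axis. Turning about y lifts its free edge (-x end). Underside: plane z = +12.5 mm of the board, x = -6 to -106 mm. Slope 23 to 37 degrees, tightly clamped.
- board_new: Tilting board, 100 x 116 x 4 mm, of the empty rack. Origin: middle of its hinge axis. Turning about y lifts its free edge (-x end). Underside: plane z = +12.5 mm of the board, x = -6 to -106 mm. It starts at 7 to 13 degrees; its friction clamps hold it where it is put, and lifting it takes about 3 N at its free edge.
- bevel: Bevel gauge standing on the grey mat (3 mm thick; rack origins lie on its top): aluminium stock 22 wide x 22 high x 221 mm long, round nose at the +x end, blade hinged in the nose, lever at the butt. 0.29 kg. Origin: underside of the stock at the place to grip; stock from x = -70 to the nose at +151 mm; y across it, z up. Blade pivot at x = +140, z = 11 mm.
- blade: Steel blade of the bevel, 6 mm thick, 88 mm from pivot to tip. Origin: on its pivot; it points along its -x, its upper face is its plane z = +12.5 mm (so with the nose on a rear bar it fits the board exactly). Starts 49 to 63 degrees up from the stock. Unlocked it gives way to 1 N at the tip but stays where it is left; locked it holds.
- bevel_nose (a point): Foremost point of the bevel's round nose, 11 mm above its underside; home in a rack when it meets the front face of the rear bar (x = +11 mm of the rack) with the stock flat on the mat.
- set_edge (a point): Middle of the free lower edge of the loaded board.
- new_edge (a point): Middle of the free lower edge of the empty board.
- lever (a joint): Black lock lever at the bevel's butt: 0 to 0.08 = raised, blade free (start); 0.95 rad = flat along the stock, blade locked. Its hinge lies 34 mm behind the bevel's origin and 26 mm above its underside; it stays where it is left; pressing its tip down takes 6 to 8 N.
- lever_tip (a point): Thumb pad near the end of the lever, 31 mm from its hinge. Raised: 18 mm behind the hinge and 25 mm above it; shut: 31 mm behind it and level with it, top of the pad 30 mm above the mat.
- timer: White laboratory timer, 46 x 66 x 58 mm, standing between the racks. Origin: centre of its underside.
- marker: Marker pen, 135 mm long, lying near the right edge of the mat. Origin: centre of its underside.
- loop: Inoculation loop, 177 mm long, lying near the left edge of the mat. Origin: centre of its underside.
Mind the look-alikes: they are no part of the job. Of the things that look like the bevel, the larger one is meant.

How it is judged (in metres and radians):
On the way, in this order (a step that is already met when the one before it is completed fails the run):
1. the open bevel is pressed home in the loaded rack (x of bevel_nose in the frame of rack_set above 0.009 m and z of bevel_nose in the frame of rack_set below 0.014 m and angle between the z axis of blade and the z axis of board_set, either way round below 0.03 rad and contact force between bevel and rack_set above 3 N and value of joint lever below 0.3 rad), for 0.2 s.
2. the lever is closed while the bevel is still home (x of bevel_nose in the frame of rack_set above 0.008 m and angle between the z axis of blade and the z axis of board_set, either way round below 0.03 rad and value of joint lever above 0.88 rad), for 0.2 s.
3. the locked bevel is pressed home in the empty rack (x of bevel_nose in the frame of rack_new above 0.009 m and z of bevel_nose in the frame of rack_new below 0.014 m and contact force between bevel and rack_new above 3 N and contact force between blade and board_new above 0.5 N and value of joint lever above 0.88 rad), for 0.2 s.
At the end, for the whole second after the job is handed in: The empty board's slope equals the loaded board's within 1.2 degrees; the bevel stands flat and still on the mat, its nose at least 111 mm in front of the empty rack's rear bar, touching neither rack (angle between the z axis of board_new and the z axis of board_set, either way round below 0.021 rad and x of bevel_nose in the frame of rack_new below -0.1 m and contact force between bevel and rack_new below 0.05 N and contact force between bevel and rack_set below 0.05 N and angle between bevel's own z axis and vertical below 0.06 rad and height (world z) of bevel below 0.008 m and linear speed of bevel below 0.01 m/s).
It fails at once if the bevel is forced against a rack with more than 25 N (contact force between bevel and rack_set above 25 N or contact force between bevel and rack_new above 25 N).
It fails at once if the loaded board is moved (distance of set_edge from where it was at the start of the episode above 0.004 m).
It fails at once if a rack is touched by the robot (contact force between any of the arm, the fingers and rack_set above 1 N or contact force between any of the arm, the fingers and rack_new above 1 N).
It fails at once if a bystander is pushed about (distance of any of timer, marker, loop from where it was at the start of the episode above 0.02 m).
It also fails if it takes over 70 s, if anything falls off the work surface, if the arm or the gripper's body presses on something with over 40 N, if the wrist force passes 120 N, or if a joint passes its speed limit or range.

### The arm

A 6-joint arm with a two-finger parallel gripper is mounted at the origin on a cart in front of the work surface, level with it; the furniture and walls round the work are solid. World frame = base frame: x ahead of the robot, y to its left, z up, the work surface at z = 0. Lengths are in m, angles in degrees, forces in N, time in s.
With the tool pointing down it reaches from about 0.4 to 0.825 m from the base axis. Payload 7 kg.
Tool frame: the origin (TCP) lies midway between the tips of the shut fingers; the grasp point (between the pads) lies 19 mm behind it; z points along the fingers, y is the line along which they close (so a half turn about z gives the same grasp; the last joint's range is limited). The gripper opens to 88 mm and grips with 3 to 60 N. Pads are 19 mm wide; open, the fingers measure 130 mm over their backs; the gripper's body (78 mm by 193 mm) begins 47 mm behind the grasp point.
Start: joints at [81.652, 20.546, 0.682, 0, -70.136, -16.507], TCP at [0.284, 0.612, 0.227] pointing down, gripper open.
Joint ranges: [-176.03, 176.03], [-82.01, 121.73], [-58.28, 71.71], [-173.87, 95.51], [-174.79, -0.11], [-173.66, 173.66]. Speed limits (degrees/s): [136.94, 136.94, 172.46, 180, 180, 180].

### API

Orientations are given as [roll, pitch, yaw] about the fixed x, y, z axes, in that order (R = Rz(yaw) Ry(pitch) Rx(roll)).
In Python, from plant import r gives the robot as it stands. The module is installed in compiled form; this text tells all that it offers.
- The arm moves only by the tool play_rows, never from a script. Its argument "rows" is a list of rows, each an object with "slide": the shift along the tool's x, y, z as a fraction of full scale, a list of three; "delta_rot": the turn, a rotation vector about the tool's x, y, z as a fraction of full scale, a list of three; "fingers": the opening, from -1 (shut) to 1 (fully open). In form: [{"slide": [x, y, z], "delta_rot": [rx, ry, rz], "fingers": fingers}, ...]. A call has 1 to 8 rows; each row shifts and turns the commanded pose from where the row before left it, along the tool's axes as they then stand; what a row does not reach is not made up. Full scale, the value 1, is 0.15 m for a shift and 0.08 rad for a turn. A row lasts 1/8 s, in which the tool goes at most 62.5 mm and 10.7 degrees, less where a joint would pass 70% of its speed; a pose out of reach is approached as far as the arm can. A call with a number of a shift or a turn outside -1 to 1 is refused whole. A call with a gripper value outside its range is refused whole. The fingers move at their own pace and stop on an object; "squeeze" is the grip in N (left out, the last holds). Time passes only in rows, so rows that do not move let the fingers close. It gives the time, the measured TCP pose, the force, the opening and the grip force at its end, in the units of the state.
- r.get_state(): the state, without advancing time (a new reading comes with each control period).
- r.capture(name): name is "scene" or "top"; returns a dict with "image" (420x560x3 uint8, blue, green, red), "fx", "fy", "cx", "cy" (pixels), "R" (3x3) and "t" (3): a world point X has camera coordinates R X + t. Camera axes: x right, y down, z forward; pixel columns grow to the right and rows downward; lengths in m; the calibration is good to about 2 mm. A picture is of the moment at which its call begins. There is no depth.
- r.close_job(): hands the job in; it is judged then, once.
The state is a dict: "time_s": time; "joints": joint angles; "qd": joint speeds; "joint_torque": joint torques, N m; "tcp_pos": TCP position; "eef_rot": TCP orientation; "contact_force": force on the tool from outside, world axes, zero at the start; "moment": the same for the moment, N m; "gripper_width": finger opening in m; "gripper_force": force on a finger pad.
Only numpy, scipy, OpenCV 4.12 (cv2) and the standard library are available. Lean on these libraries where they do the work, as an engineer would, in place of code of your own. Each camera call takes 0.05 s, during which the arm holds its last target. There are 200 camera calls.

## Working session

There is one attempt and no reset: what is moved stays moved. The work goes in short steps, Python scripts to look and compute and a tool call to move; the robot and the scene stay as the last step left them, time stands still between calls to the robot, and variables do not carry over. Pictures are saved under pics/ and viewed, at most 10 in all, crops included, and the job is handed in when it is done.

Besides the shell and the picture viewer there is one more tool, called after "Request:" as name(argument=value, ...) on one line, values as JSON. play_rows: Moves the arm, as the interface text tells. Shift numbers are shares of 0.15 m and turn numbers shares of 0.08 rad, none past 1 either way. Its arguments: {"type":"object","properties":{"rows":{"type":"array"},"squeeze":{"type":"number"}},"required":["rows"]}

```bash
mkdir -p pics; cat > h.py <<'E'
import numpy as np, cv2, pickle
from plant import r
def cap(n,f):
    d=r.capture(n); cv2.imwrite(f'pics/{f}.png',d['image']); pickle.dump(d,open(f'pics/{f}.pkl','wb')); return d
def load(f): return pickle.load(open(f'pics/{f}.pkl','rb'))
def onz(d,u,v,z):
    R=np.array(d['R']);t=np.array(d['t']);k=R.T@np.array([(u-d['cx'])/d['fx'],(v-d['cy'])/d['fy'],1]);c=-R.T@t
    return c+k*(z-c[2])/k[2]
def px(d,X):
    p=np.array(d['R'])@np.array(X)+np.array(d['t']); return [d['fx']*p[0]/p[2]+d['cx'],d['fy']*p[1]/p[2]+d['cy']]
E
python3 - <<'E'
from h import *
a=cap('scene','s1');b=cap('top','t1')
for d in(a,b): print(-np.array(d['R']).T@d['t'],d['fx'])
print(r.get_state())
E
```

```text
[ 0.00754829 -0.65750005  1.02167092] 454.9735967532008
[ 0.35196382 -0.0830728   1.53485239] 412.10484453028585
{'time_s': 0.1, 'joints': array([ 8.16548783e+01,  2.05873484e+01,  6.39823787e-01, -1.79901902e-02,
       -7.01353141e+01, -1.65045013e+01]), 'qd': array([-0.0451421 , -0.08646666,  0.06598246,  0.05000617,  0.02847969,
       -0.01173561]), 'joint_torque': array([-1.84464887e-03, -5.84163308e+01,  2.93752867e+01,  7.01543882e+00,
        1.02342243e-02, -4.38102734e-05]), 'tcp_pos': array([0.28352695, 0.61209418, 0.22572146]), 'eef_rot': array([ 1.79915769e+02, -7.31983326e-03, -2.48557429e+01]), 'contact_force': array([-0.32570112, -0.11034965, -0.43202402]), 'moment': array([-0.01436581, -0.02299475, -0.02402688]), 'gripper_force': 0.0, 'gripper_width': 0.08776301004490217}
```

View pics/s1.png

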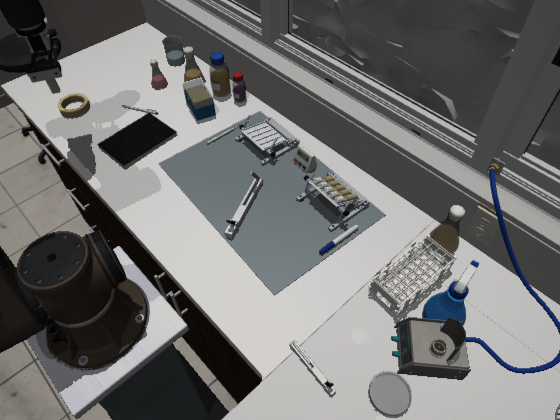

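View pics/t1.png

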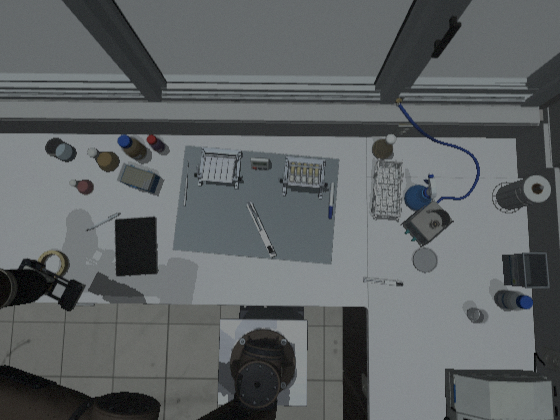

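There are two bevel-like things: A on the mat (scene 245,204; top 261,230) and B on the right bench (scene 312,367; top 383,282). A stands on the grey mat and looks longer, so it fits the description. The loaded rack is at top (305,175) and the empty one at (219,168). I'll confirm with enlarged crops.

```bash
python3 - <<'E'
from h import *
a=load('s1');b=load('t1')
I=b['image'][140:285,170:410]; 
cv2.imwrite('pics/tc.png',cv2.convertScaleAbs(cv2.resize(I[:125,:175],None,fx=4.5,fy=4.5,interpolation=cv2.INTER_CUBIC),alpha=1.5))
J=a['image'][110:260,195:395]
cv2.imwrite('pics/sc.png',cv2.convertScaleAbs(cv2.resize(J,None,fx=4,fy=4,interpolation=cv2.INTER_CUBIC),alpha=1.2))
for u,v in((363,279),(402,284)): print(onz(b,u,v,.0))
for u,v in((249,203),(272,256)): print(onz(b,u,v,.02))
E
```

```text
[ 0.29884306 -0.36409906  0.        ]
[ 0.28247375 -0.50690204  0.        ]
[0.57350246 0.05979955 0.02      ]
[ 0.37859181 -0.0287796   0.02      ]
```

View pics/tc.png

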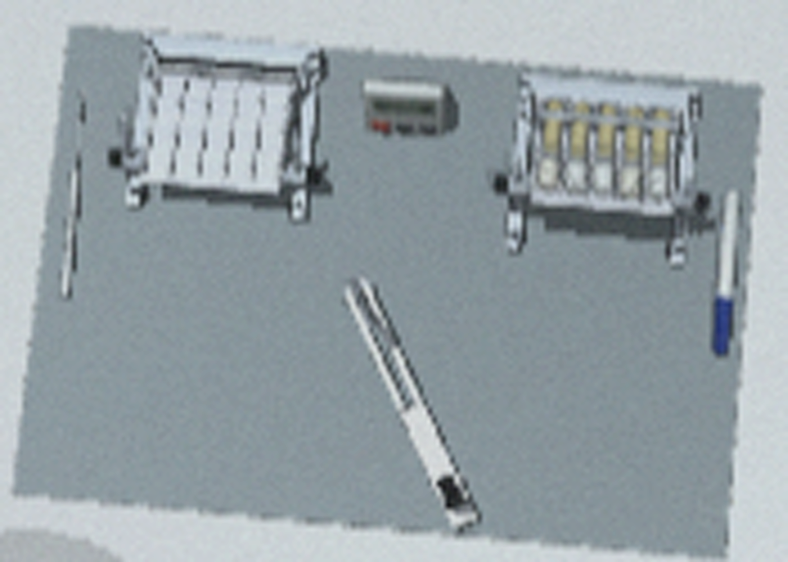

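View pics/sc.png

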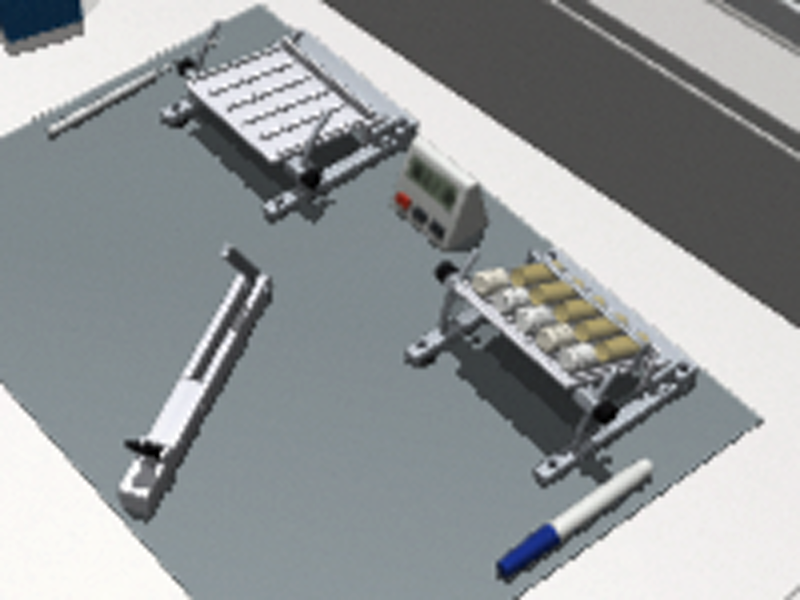

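A is about 215 mm long and B about 145 mm, so A (the bevel on the mat) is the one meant. The rail front ends of the empty rack are at tc (134,207) and (299,219), and of the loaded rack at (515,250) and (678,264). The bevel nose is near (354,283) and its butt near (466,525). Next I'll fit the poses and check them with an overlay.

```bash
cat > fit.py <<'E'
from h import *
a=load('s1');b=load('t1')
T=lambda x,y:(170+(x+.5)/4.5-.5,140+(y+.5)/4.5-.5)
S=lambda x,y:(195+(x+.5)/4-.5,110+(y+.5)/4-.5)
def tri(p,q):
    A=[]
    for d,(u,v) in((a,p),(b,q)):
        P=np.c_[d['R'],d['t']];K=np.array([[d['fx'],0,d['cx']],[0,d['fy'],d['cy']],[0,0,1]]);P=K@P
        A+= [u*P[2]-P[0],v*P[2]-P[1]]
    X=np.linalg.svd(np.array(A))[2][-1]; return X[:3]/X[3]
if __name__=='__main__':
    L={'eL':((170,115),(134,206)),'eR':((274,212),(299,219)),'lL':((413,357),(515,250)),'lR':((546,476),(678,264)),'butt':((133,505),(466,525)),'nose':((266,278),(354,284))}
    X={}
    for k,(s,t) in L.items():
        X[k]=tri(S(*s),T(*t)); print(k,X[k].round(4),'top@z.013',onz(b,*T(*t),.013)[:2].round(4),'sc',onz(a,*S(*s),.013)[:2].round(4))
    for k in 'el':
        for src in (0,1):
            d,f=((a,S),(b,T))[src]
            l,rr=[onz(d,*f(*L[k+c][src]),.011)[:2] for c in 'LR']
            v=l-rr; print(k,src,np.hypot(*v).round(4),'yaw',np.degrees(np.arctan2(-v[0],v[1])).round(2))
E
python3 fit.py
```

```text
eL [0.6408 0.2461 0.0167] top@z.013 [0.6392 0.2483] sc [0.6452 0.2483]
eR [0.6316 0.1091 0.0129] top@z.013 [0.6297 0.1103] sc [0.6331 0.1081]
lL [ 0.6062 -0.0708  0.0154] top@z.013 [ 0.6056 -0.07  ] sc [ 0.6085 -0.0699]
lR [ 0.5976 -0.2072  0.0137] top@z.013 [ 0.5954 -0.2055] sc [ 0.6    -0.2082]
butt [ 0.3784 -0.0333  0.0158] top@z.013 [ 0.3778 -0.0328] sc [ 0.38  -0.032]
nose [0.5785 0.0607 0.0158] top@z.013 [0.5755 0.0632] sc [0.583 0.061]
e 0 0.141 yaw -4.91
e 1 0.1386 yaw -3.92
l 0 0.1388 yaw -3.52
l 1 0.136 yaw -4.32
```

```bash
cat > ov.py <<'E'
from fit import *
def fr(x,y,yaw):
    c,s=np.cos(np.radians(yaw)),np.sin(np.radians(yaw)); return lambda p:np.array([x+c*p[0]-s*p[1],y+s*p[0]+c*p[1],.003+p[2]])
def draw(d,box,f,items,sx):
    x0,x1,y0,y1=box
    I=cv2.convertScaleAbs(cv2.resize(d['image'][y0:y1,x0:x1],None,fx=sx,fy=sx,interpolation=cv2.INTER_CUBIC),alpha=1.3)
    for F,poly,col in items:
        P=np.array([px(d,F(p)) for p in poly]); P=(P-[x0,y0]+.5)*sx-.5
        cv2.polylines(I,[np.round(P*16).astype(int)],False,col,1,cv2.LINE_AA,4)
    cv2.imwrite(f'pics/{f}.png',I)
def rack(F):
    r=[]
    for s in(-1,1):
        r.append((F,[(.0,s*.063,0),(-.117,s*.063,0),(-.117,s*.075,0),(.0,s*.075,0)],(0,0,255)))
    return r+[(F,[(.011,-.063,.019),(.011,.063,.019)],(0,200,0))]
def bev(F): return [(F,[(-.07,-.011,z),(.151,-.011,z),(.151,.011,z),(-.07,.011,z),(-.07,-.011,z)],c) for z,c in((0,(0,0,255)),(.022,(255,0,0)))]+[(F,[(0,-.011,.022),(0,.011,.022)],(0,255,0))]
E
python3 - <<'E'
from ov import *
it=rack(fr(.7527,.170,-4.2))+rack(fr(.7187,-.1476,-4.2))+bev(fr(.3784+.07*.9048,-.0333+.07*.4258,25.2))
draw(a,(195,395,110,260),'o1',it,4)
draw(b,(170,345,140,265),'o2',it,4.5)
E
```

```text
(no output)
```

View pics/o1.png

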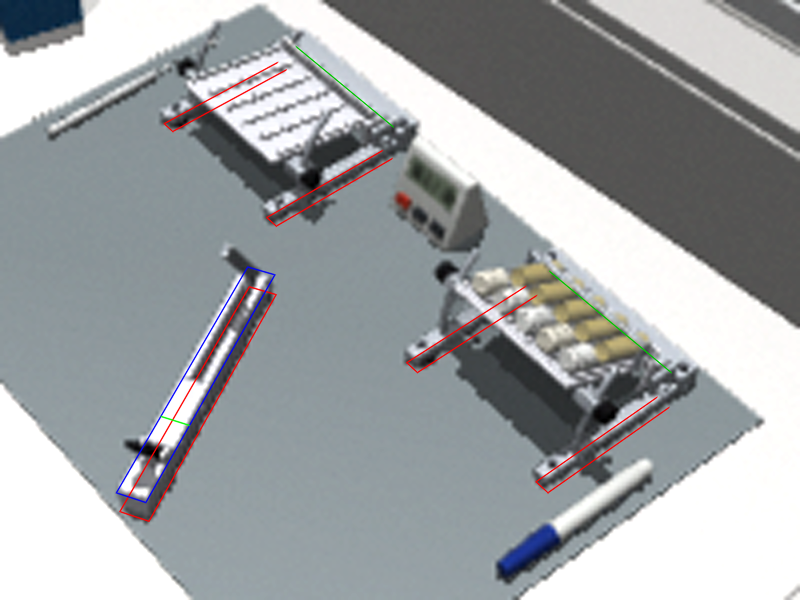

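View pics/o2.png

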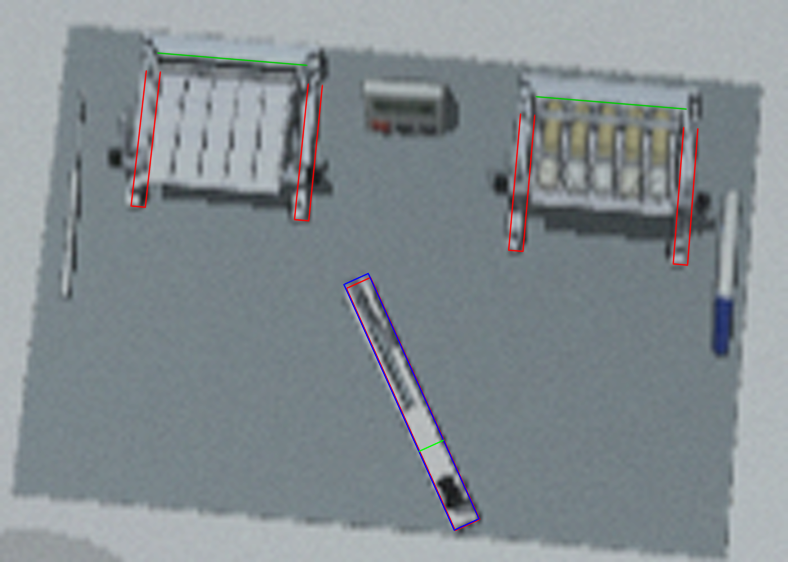

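The overlay fits both racks and the bevel within a pixel. Next comes a small planner helper, then I approach the bevel.

```bash
cat > plan.py <<'E'
import sys,json
from h import *
def plan(goal,yaw,n,p0=None,y0=None):
    s=r.get_state(); p=np.array(s['tcp_pos'] if p0 is None else p0,float); y=np.radians(s['eef_rot'][2] if y0 is None else y0)
    g=np.array(goal);Y=np.radians(yaw)
    if p0 is None: print('now',p.round(4),np.round(s['eef_rot'],2),'F',np.round(s['contact_force'],1))
    for i in range(n):
        w=(g-p)/(n-i); X=np.array([np.cos(y),np.sin(y),0]);Yv=np.array([np.sin(y),-np.cos(y),0])
        sl=np.round(np.array([w@X,w@Yv,-w[2]])/.15,2 if n-i>1 else 3)
        rz=round(-(Y-y)/(n-i)/.08,2)
        p=p+.15*(sl[0]*X+sl[1]*Yv-sl[2]*np.array([0,0,1])); y-=rz*.08
        print(sl.tolist(),rz)
if __name__=='__main__':
    a=list(map(float,sys.argv[1:])); plan(a[:3],a[3],int(a[4]))
E
python3 plan.py .4417 -.0035 .15 25.2 16
```

```text
now [0.2835 0.6121 0.2257] [ 1.7992e+02 -1.0000e-02 -2.4860e+01] F [-0.3 -0.1 -0.4]
[0.17, 0.21, 0.03] -0.68
[0.16, 0.21, 0.03] -0.68
[0.14, 0.22, 0.03] -0.68
[0.13, 0.23, 0.03] -0.68
[0.12, 0.24, 0.03] -0.68
[0.11, 0.24, 0.03] -0.68
[0.09, 0.25, 0.03] -0.68
[0.08, 0.25, 0.03] -0.68
[0.07, 0.26, 0.03] -0.69
[0.05, 0.26, 0.03] -0.68
[0.04, 0.26, 0.03] -0.69
[0.02, 0.26, 0.03] -0.68
[0.01, 0.26, 0.04] -0.69
[-0.01, 0.27, 0.03] -0.68
[-0.02, 0.26, 0.04] -0.69
[-0.039, 0.266, 0.035] -0.68
```

Request:
play_rows(rows=[{"slide": [0.17, 0.21, 0.03], "delta_rot": [0, 0, -0.68], "fingers": 1}, {"slide": [0.16, 0.21, 0.03], "delta_rot": [0, 0, -0.68], "fingers": 1}, {"slide": [0.14, 0.22, 0.03], "delta_rot": [0, 0, -0.68], "fingers": 1}, {"slide": [0.13, 0.23, 0.03], "delta_rot": [0, 0, -0.68], "fingers": 1}, {"slide": [0.12, 0.24, 0.03], "delta_rot": [0, 0, -0.68], "fingers": 1}, {"slide": [0.11, 0.24, 0.03], "delta_rot": [0, 0, -0.68], "fingers": 1}, {"slide": [0.09, 0.25, 0.03], "delta_rot": [0, 0, -0.68], "fingers": 1}, {"slide": [0.08, 0.25, 0.03], "delta_rot": [0, 0, -0.68], "fingers": 1}])

```text
time_s: 1.1
tcp_pos: [0.3629, 0.303, 0.1902]
eef_rot: [180.0, 0.0, 0.2]
contact_force: [-0.2, 0.3, -0.5]
gripper_width: 0.0874
gripper_force: 0.0
```

Request:
play_rows(rows=[{"slide": [0.07, 0.26, 0.03], "delta_rot": [0, 0, -0.69], "fingers": 1}, {"slide": [0.05, 0.26, 0.03], "delta_rot": [0, 0, -0.68], "fingers": 1}, {"slide": [0.04, 0.26, 0.03], "delta_rot": [0, 0, -0.69], "fingers": 1}, {"slide": [0.02, 0.26, 0.03], "delta_rot": [0, 0, -0.68], "fingers": 1}, {"slide": [0.01, 0.26, 0.04], "delta_rot": [0, 0, -0.69], "fingers": 1}, {"slide": [-0.01, 0.27, 0.03], "delta_rot": [0, 0, -0.68], "fingers": 1}, {"slide": [-0.02, 0.26, 0.04], "delta_rot": [0, 0, -0.69], "fingers": 1}, {"slide": [-0.04, 0.27, 0.03], "delta_rot": [0, 0, -0.68], "fingers": 1}])

```text
time_s: 2.1
tcp_pos: [0.4419, -0.0051, 0.1513]
eef_rot: [-180.0, 0.0, 25.3]
contact_force: [0.7, -0.3, -1.3]
gripper_width: 0.0876
gripper_force: 0.0
```

Request:
play_rows(rows=[{"slide": [0, 0, 0], "delta_rot": [0, 0, 0], "fingers": 1}, {"slide": [0, 0, 0], "delta_rot": [0, 0, 0], "fingers": 1}])

```text
time_s: 2.35
tcp_pos: [0.4418, -0.0038, 0.1514]
eef_rot: [-180.0, 0.0, 25.1]
contact_force: [-0.2, 0.4, 1.0]
gripper_width: 0.0878
gripper_force: 0.0
```

```bash
python3 plan.py .4417 -.0035 .007 25.2 8
```

```text
now [ 0.4418 -0.0038  0.1514] [-1.800e+02  2.000e-02  2.512e+01] F [-0.2  0.4  1. ]
[0.0, -0.0, 0.12] -0.0
[0.0, -0.0, 0.12] -0.0
[0.0, -0.0, 0.12] -0.0
[0.0, -0.0, 0.12] -0.0
[0.0, -0.0, 0.12] -0.0
[0.0, -0.0, 0.12] -0.01
[0.0, -0.0, 0.12] -0.0
[0.001, -0.002, 0.123] -0.01
```

Request:
play_rows(rows=[{"slide": [0, 0, 0.16], "delta_rot": [0, 0, 0], "fingers": 1}, {"slide": [0, 0, 0.16], "delta_rot": [0, 0, 0], "fingers": 1}, {"slide": [0, 0, 0.16], "delta_rot": [0, 0, 0], "fingers": 1}, {"slide": [0, 0, 0.16], "delta_rot": [0, 0, 0], "fingers": 1}, {"slide": [0, 0, 0.16], "delta_rot": [0, 0, 0], "fingers": 1}, {"slide": [0, 0, 0.1], "delta_rot": [0, 0, 0], "fingers": 1}, {"slide": [0, 0, 0.06], "delta_rot": [0, 0, 0], "fingers": 1}, {"slide": [0, 0, 0], "delta_rot": [0, 0, 0], "fingers": 1}])

```text
time_s: 3.35
tcp_pos: [0.4417, -0.0033, 0.0073]
eef_rot: [-180.0, 0.0, 25.3]
contact_force: [-0.4, 0.1, 0.6]
gripper_width: 0.0877
gripper_force: 0.0
```

Request:
play_rows(rows=[{"slide": [0, 0, 0], "delta_rot": [0, 0, 0], "fingers": -1}, {"slide": [0, 0, 0], "delta_rot": [0, 0, 0], "fingers": -1}, {"slide": [0, 0, 0], "delta_rot": [0, 0, 0], "fingers": -1}, {"slide": [0, 0, 0], "delta_rot": [0, 0, 0], "fingers": -1}, {"slide": [0, 0, 0], "delta_rot": [0, 0, 0], "fingers": -1}, {"slide": [0, 0, 0], "delta_rot": [0, 0, 0], "fingers": -1}], squeeze=25)

```text
time_s: 4.1
tcp_pos: [0.4419, -0.0038, 0.0076]
eef_rot: [180.0, 0.0, 25.2]
contact_force: [0.5, -0.7, 0.1]
gripper_width: 0.0329
gripper_force: 0.0
```

Request:
play_rows(rows=[{"slide": [0, 0, 0], "delta_rot": [0, 0, 0], "fingers": -1}, {"slide": [0, 0, 0], "delta_rot": [0, 0, 0], "fingers": -1}, {"slide": [0, 0, 0], "delta_rot": [0, 0, 0], "fingers": -1}, {"slide": [0, 0, 0], "delta_rot": [0, 0, 0], "fingers": -1}, {"slide": [0, 0, -0.03], "delta_rot": [0, 0, 0], "fingers": -1}, {"slide": [0, 0, 0], "delta_rot": [0, 0, 0], "fingers": -1}])

```text
time_s: 4.85
tcp_pos: [0.4419, -0.0038, 0.0123]
eef_rot: [180.0, -0.0, 25.2]
contact_force: [0.7, 0.3, -2.9]
gripper_width: 0.022
gripper_force: 24.9
```

```bash
python3 plan.py .4385 -.127 .0115 -4.2 8; python3 -c "
from h import *
print(r.get_state()['gripper_width'],r.get_state()['gripper_force'])"
```

```text
now [ 0.4419 -0.0038  0.0123] [ 1.80e+02 -1.00e-02  2.52e+01] F [ 0.7  0.3 -2.9]
[-0.05, 0.09, 0.0] 0.8
[-0.04, 0.09, 0.0] 0.8
[-0.03, 0.1, 0.0] 0.8
[-0.03, 0.1, 0.0] 0.8
[-0.02, 0.1, 0.0] 0.8
[-0.01, 0.1, 0.0] 0.8
[-0.01, 0.1, 0.0] 0.81
[-0.004, 0.109, 0.005] 0.8
0.021984362156182893 24.897421002388
```

Request:
play_rows(rows=[{"slide": [-0.07, 0.09, 0.0], "delta_rot": [0, 0, 0.8], "fingers": -1}, {"slide": [-0.06, 0.09, 0.0], "delta_rot": [0, 0, 0.8], "fingers": -1}, {"slide": [-0.05, 0.1, 0.0], "delta_rot": [0, 0, 0.8], "fingers": -1}, {"slide": [-0.03, 0.1, 0.0], "delta_rot": [0, 0, 0.8], "fingers": -1}, {"slide": [-0.02, 0.1, 0.0], "delta_rot": [0, 0, 0.8], "fingers": -1}, {"slide": [-0.01, 0.1, 0.0], "delta_rot": [0, 0, 0.8], "fingers": -1}, {"slide": [-0.01, 0.1, 0.0], "delta_rot": [0, 0, 0.81], "fingers": -1}, {"slide": [0, 0.109, 0.0], "delta_rot": [0, 0, 0.8], "fingers": -1}])

```text
time_s: 5.85
tcp_pos: [0.4307, -0.1313, 0.012]
eef_rot: [180.0, 0.0, -4.4]
contact_force: [-0.3, -0.5, -3.0]
gripper_width: 0.0219
gripper_force: 24.9
```

Request:
play_rows(rows=[{"slide": [0, 0, 0.02], "delta_rot": [0, 0, 0], "fingers": -1}, {"slide": [0, 0, 0.008], "delta_rot": [0, 0, 0], "fingers": -1}, {"slide": [0, 0, 0], "delta_rot": [0, 0, 0], "fingers": -1}])

```text
time_s: 6.22
tcp_pos: [0.4309, -0.1301, 0.0078]
eef_rot: [180.0, 0.0, -4.2]
contact_force: [-0.6, 0.0, -2.2]
gripper_width: 0.0217
gripper_force: 24.9
```

```bash
python3 plan.py .5791 -.1374 .0077 -4.2 16; python3 - <<'E'
from ov import *
a=cap('scene','s2');s=r.get_state();p=s['tcp_pos']
draw(a,(215,395,140,275),'o3',rack(fr(.7187,-.1476,-4.2))+bev(fr(p[0],p[1],s['eef_rot'][2])),4.4)
E
```

```text
now [ 0.4309 -0.1301  0.0078] [ 1.80e+02  1.00e-02 -4.15e+00] F [-0.6  0.  -2.2]
[0.06, -0.0, 0.0] 0.0
[0.06, -0.0, 0.0] 0.0
[0.06, -0.0, 0.0] 0.0
[0.06, -0.0, 0.0] 0.0
[0.06, -0.0, 0.0] 0.0
[0.06, -0.0, 0.0] 0.0
[0.06, -0.0, 0.0] 0.0
[0.06, -0.0, 0.0] 0.0
[0.06, -0.0, 0.0] 0.0
[0.06, -0.0, 0.0] 0.0
[0.06, -0.0, 0.0] 0.0
[0.07, -0.0, 0.0] 0.0
[0.06, -0.01, 0.0] 0.0
[0.07, -0.0, 0.0] 0.0
[0.06, -0.01, 0.0] 0.01
[0.069, -0.003, 0.001] 0.0
```

View pics/o3.png

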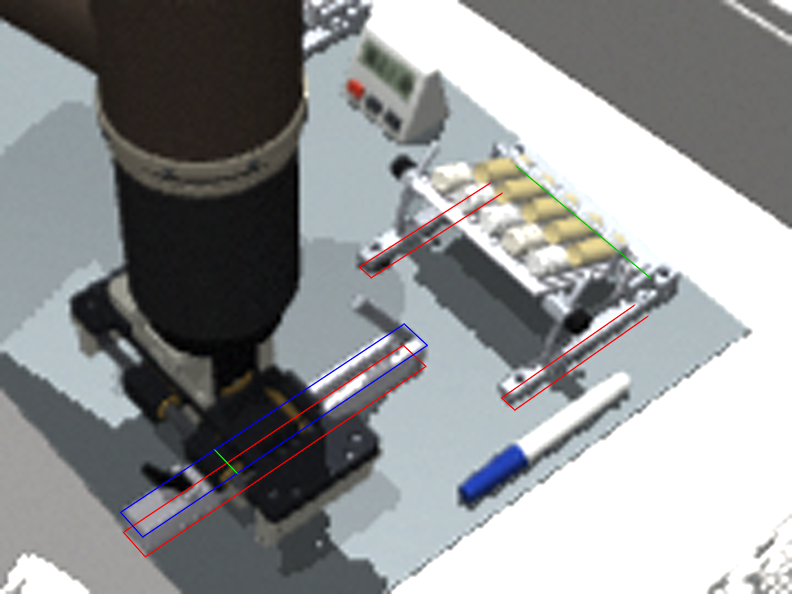

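The bevel is held straight in front of the loaded rack: nose at o3 (415,345), blade still raised at (370,305). The model outline matches. I'll push it in.

Request:
play_rows(rows=[{"slide": [0.06, 0, 0.003], "delta_rot": [0, 0, 0], "fingers": -1}, {"slide": [0.06, 0, 0], "delta_rot": [0, 0, 0], "fingers": -1}, {"slide": [0.06, 0, 0], "delta_rot": [0, 0, 0], "fingers": -1}, {"slide": [0.06, 0, 0], "delta_rot": [0, 0, 0], "fingers": -1}, {"slide": [0.06, 0, 0], "delta_rot": [0, 0, 0], "fingers": -1}, {"slide": [0.06, 0, 0], "delta_rot": [0, 0, 0], "fingers": -1}, {"slide": [0.06, 0, 0], "delta_rot": [0, 0, 0], "fingers": -1}])

```text
time_s: 7.15
tcp_pos: [0.4884, -0.1354, 0.0073]
eef_rot: [179.9, 0.6, -4.2]
contact_force: [-20.6, 1.5, 24.6]
gripper_width: 0.0218
gripper_force: 25.0
```

Request:
play_rows(rows=[{"slide": [0.06, 0, 0], "delta_rot": [0, 0, 0], "fingers": -1}, {"slide": [0.06, 0, 0], "delta_rot": [0, 0, 0], "fingers": -1}, {"slide": [0.06, 0, 0], "delta_rot": [0, 0, 0], "fingers": -1}, {"slide": [0.06, 0, 0], "delta_rot": [0, 0, 0], "fingers": -1}, {"slide": [0.06, 0, 0], "delta_rot": [0, 0, 0], "fingers": -1}, {"slide": [0.06, 0, 0], "delta_rot": [0, 0, 0], "fingers": -1}, {"slide": [0.04, 0, 0], "delta_rot": [0, 0, 0], "fingers": -1}])

```text
time_s: 8.02
tcp_pos: [0.5518, -0.1396, 0.0074]
eef_rot: [180.0, 0.3, -4.2]
contact_force: [-10.6, 2.0, 12.4]
gripper_width: 0.0223
gripper_force: 25.0
```

Request:
play_rows(rows=[{"slide": [0.03, 0, 0], "delta_rot": [0, 0, 0], "fingers": -1}, {"slide": [0.03, 0, 0], "delta_rot": [0, 0, 0], "fingers": -1}, {"slide": [0.03, 0, 0], "delta_rot": [0, 0, 0], "fingers": -1}, {"slide": [0, 0, 0], "delta_rot": [0, 0, 0], "fingers": -1}])

```text
time_s: 8.52
tcp_pos: [0.5664, -0.1405, 0.0074]
eef_rot: [180.0, 0.1, -4.2]
contact_force: [-6.2, -0.8, 6.3]
gripper_width: 0.0216
gripper_force: 25.0
```

Request:
play_rows(rows=[{"slide": [0, 0, -0.002], "delta_rot": [0, 0, 0], "fingers": -1}, {"slide": [0, 0, 0], "delta_rot": [0, 0, 0], "fingers": -1}])

```text
time_s: 8.78
tcp_pos: [0.5673, -0.1403, 0.0074]
eef_rot: [180.0, 0.0, -4.2]
contact_force: [-1.6, -0.3, -1.8]
gripper_width: 0.0218
gripper_force: 25.0
```

Request:
play_rows(rows=[{"slide": [0.03, 0, 0], "delta_rot": [0, 0, 0], "fingers": -1}, {"slide": [0.02, 0, 0], "delta_rot": [0, 0, 0], "fingers": -1}, {"slide": [0, 0, 0], "delta_rot": [0, 0, 0], "fingers": -1}])

```text
time_s: 9.15
tcp_pos: [0.5754, -0.1407, 0.0077]
eef_rot: [-180.0, -0.1, -4.2]
contact_force: [0.9, 0.3, -3.4]
gripper_width: 0.0222
gripper_force: 25.0
```

Request:
play_rows(rows=[{"slide": [0.013, 0, 0], "delta_rot": [0, 0, 0], "fingers": -1}, {"slide": [0, 0, 0], "delta_rot": [0, 0, 0], "fingers": -1}])

```text
time_s: 9.4
tcp_pos: [0.5765, -0.1409, 0.0076]
eef_rot: [-180.0, -0.0, -4.2]
contact_force: [0.2, -0.1, -3.8]
gripper_width: 0.022
gripper_force: 25.0
```

Request:
play_rows(rows=[{"slide": [0.007, 0, 0], "delta_rot": [0, 0, 0], "fingers": -1}, {"slide": [0, 0, 0], "delta_rot": [0, 0, 0], "fingers": -1}])

```text
time_s: 9.65
tcp_pos: [0.577, -0.141, 0.0075]
eef_rot: [180.0, 0.0, -4.2]
contact_force: [-1.0, 0.5, -4.6]
gripper_width: 0.0217
gripper_force: 25.0
```

Request:
play_rows(rows=[{"slide": [0.007, 0, 0.001], "delta_rot": [0, 0, 0], "fingers": -1}, {"slide": [0, 0, 0], "delta_rot": [0, 0, 0], "fingers": -1}])

```text
time_s: 9.9
tcp_pos: [0.5772, -0.1411, 0.0074]
eef_rot: [180.0, 0.1, -4.2]
contact_force: [-5.2, 1.9, 0.2]
gripper_width: 0.0221
gripper_force: 25.0
```

Request:
play_rows(rows=[{"slide": [0.007, 0, 0], "delta_rot": [0, 0, 0], "fingers": -1}, {"slide": [0, 0, 0], "delta_rot": [0, 0, 0], "fingers": -1}])

```text
time_s: 10.15
tcp_pos: [0.5772, -0.1411, 0.0074]
eef_rot: [180.0, 0.2, -4.2]
contact_force: [-8.0, 3.5, 2.3]
gripper_width: 0.0219
gripper_force: 25.0
```

Request:
play_rows(rows=[{"slide": [0.005, 0, 0], "delta_rot": [0, 0, 0], "fingers": -1}, {"slide": [0, 0, 0], "delta_rot": [0, 0, 0], "fingers": -1}, {"slide": [0, 0, 0], "delta_rot": [0, 0, 0], "fingers": -1}, {"slide": [0, 0, 0], "delta_rot": [0, 0, 0], "fingers": -1}])

```text
time_s: 10.65
tcp_pos: [0.5773, -0.1411, 0.0074]
eef_rot: [180.0, 0.3, -4.2]
contact_force: [-10.0, 3.4, 4.5]
gripper_width: 0.0216
gripper_force: 25.0
```

```bash
python3 - <<'E'
from ov import *
a=cap('scene','s3');s=r.get_state();p=s['tcp_pos'];print(p,s['contact_force'])
draw(a,(255,385,160,255),'o4',rack(fr(.7187,-.1476,-4.2))+bev(fr(p[0],p[1],s['eef_rot'][2]))[:1],6)
E
```

```text
[ 0.57723376 -0.14112598  0.00741446] [-10.40787591   3.03728339   5.51235616]
```

View pics/o4.png

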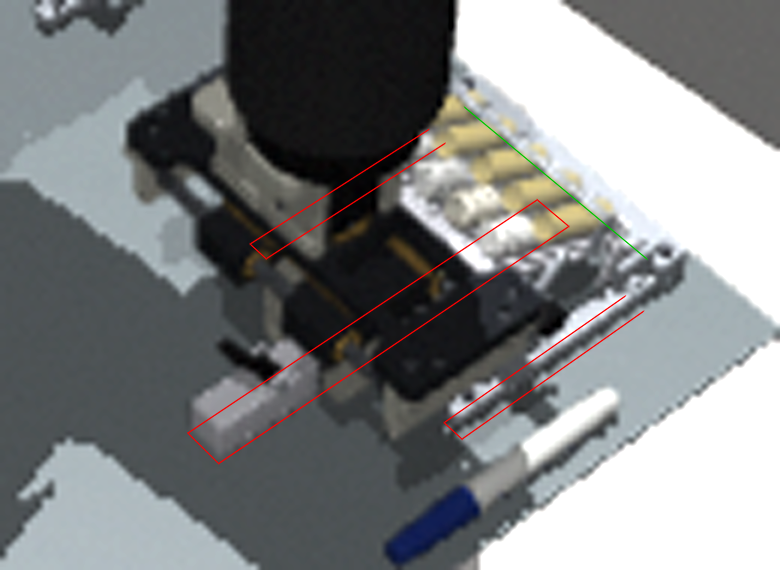

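The bevel is home: about 10 N and no further travel. Nothing touches the caps. Now I release, rise, and move over the lever.

Request:
play_rows(rows=[{"slide": [0, 0, 0], "delta_rot": [0, 0, 0], "fingers": 0.15}, {"slide": [0, 0, 0], "delta_rot": [0, 0, 0], "fingers": 0.15}, {"slide": [0, 0, 0], "delta_rot": [0, 0, 0], "fingers": 0.15}, {"slide": [0, 0, -0.1], "delta_rot": [0, 0, 0], "fingers": 0.15}, {"slide": [0, 0, -0.2], "delta_rot": [0, 0, 0], "fingers": 0.15}, {"slide": [0, 0, -0.2], "delta_rot": [0, 0, 0], "fingers": 0.15}, {"slide": [0, 0, -0.1], "delta_rot": [0, 0, 0], "fingers": 0.15}])

```text
time_s: 11.58
tcp_pos: [0.5814, -0.1413, 0.1003]
eef_rot: [-180.0, -0.2, -4.2]
contact_force: [0.8, 0.5, -0.2]
gripper_width: 0.0505
gripper_force: 0.0
```

Request:
play_rows(rows=[{"slide": [-0.1, 0, 0], "delta_rot": [0, 0, 0], "fingers": -1}, {"slide": [-0.1, 0, 0], "delta_rot": [0, 0, 0], "fingers": -1}, {"slide": [-0.1, 0, 0], "delta_rot": [0, 0, 0], "fingers": -1}, {"slide": [-0.1, 0, 0], "delta_rot": [0, 0, 0], "fingers": -1}, {"slide": [0, 0, 0], "delta_rot": [0, 0, 0], "fingers": -1}, {"slide": [0, 0, 0], "delta_rot": [0, 0, 0], "fingers": -1}, {"slide": [0, 0, 0], "delta_rot": [0, 0, 0], "fingers": -1}, {"slide": [0, 0, 0], "delta_rot": [0, 0, 0], "fingers": -1}])

```text
time_s: 12.58
tcp_pos: [0.5207, -0.1369, 0.0974]
eef_rot: [180.0, 0.0, -4.2]
contact_force: [-0.7, -0.2, 0.2]
gripper_width: 0.0004
gripper_force: 0.0
```

```bash
python3 -c "
import numpy as np
c,s=np.cos(np.radians(-4.2)),np.sin(np.radians(-4.2))
g=(.5772-.058*c,-.1411-.058*s);print(g)
import subprocess;print(subprocess.run(['python3','plan.py',str(g[0]),str(g[1]),'.064','-4.2','2'],capture_output=True,text=True).stdout)"
```

```text
(np.float64(0.5193557603209815), np.float64(-0.13685218456659737))
now [ 0.5207 -0.1369  0.0974] [ 1.80e+02  1.00e-02 -4.18e+00] F [-0.7 -0.2  0.2]
[-0.0, 0.0, 0.11] 0.0
[-0.009, 0.0, 0.113] 0.0
```

Request:
play_rows(rows=[{"slide": [-0.01, 0, 0.11], "delta_rot": [0, 0, 0], "fingers": -1}, {"slide": [0, 0, 0.11], "delta_rot": [0, 0, 0], "fingers": -1}, {"slide": [0, 0, 0.03], "delta_rot": [0, 0, 0], "fingers": -1}, {"slide": [0, 0, 0.03], "delta_rot": [0, 0, 0], "fingers": -1}, {"slide": [0, 0, 0], "delta_rot": [0, 0, 0], "fingers": -1}])

```text
time_s: 13.2
tcp_pos: [0.5139, -0.1369, 0.0561]
eef_rot: [180.0, 0.5, -4.2]
contact_force: [-18.6, 6.0, 24.7]
gripper_width: 0.0003
gripper_force: 12.3
```

Request:
play_rows(rows=[{"slide": [0, 0, 0.03], "delta_rot": [0, 0, 0], "fingers": -1}, {"slide": [0, 0, 0.03], "delta_rot": [0, 0, 0], "fingers": -1}, {"slide": [0, 0, 0], "delta_rot": [0, 0, 0], "fingers": -1}])

```text
time_s: 13.58
tcp_pos: [0.5168, -0.1371, 0.0466]
eef_rot: [180.0, 0.2, -4.2]
contact_force: [-3.8, -1.1, 5.8]
gripper_width: 0.0004
gripper_force: 2.4
```

Request:
play_rows(rows=[{"slide": [-0.01, 0, 0.02], "delta_rot": [0, 0, 0], "fingers": -1}, {"slide": [0, 0, 0.02], "delta_rot": [0, 0, 0], "fingers": -1}, {"slide": [0, 0, 0], "delta_rot": [0, 0, 0], "fingers": -1}])

```text
time_s: 13.95
tcp_pos: [0.516, -0.1369, 0.0405]
eef_rot: [180.0, 0.2, -4.2]
contact_force: [-1.3, -0.4, 3.3]
gripper_width: 0.0005
gripper_force: 1.4
```

Request:
play_rows(rows=[{"slide": [0, 0, 0.02], "delta_rot": [0, 0, 0], "fingers": -1}, {"slide": [0, 0, 0.01], "delta_rot": [0, 0, 0], "fingers": -1}, {"slide": [0, 0, 0], "delta_rot": [0, 0, 0], "fingers": -1}])

```text
time_s: 14.32
tcp_pos: [0.5167, -0.1368, 0.0361]
eef_rot: [180.0, 0.1, -4.2]
contact_force: [-2.0, -0.2, 2.7]
gripper_width: 0.0006
gripper_force: 1.0
```

Request:
play_rows(rows=[{"slide": [0, 0, 0.015], "delta_rot": [0, 0, 0], "fingers": -1}, {"slide": [0, 0, 0.01], "delta_rot": [0, 0, 0], "fingers": -1}, {"slide": [0, 0, 0], "delta_rot": [0, 0, 0], "fingers": -1}])

```text
time_s: 14.7
tcp_pos: [0.517, -0.1368, 0.0326]
eef_rot: [180.0, 0.1, -4.2]
contact_force: [-4.4, -0.7, 6.7]
gripper_width: 0.0004
gripper_force: 3.3
```

Request:
play_rows(rows=[{"slide": [0, 0, 0.005], "delta_rot": [0, 0, 0], "fingers": -1}, {"slide": [0, 0, 0], "delta_rot": [0, 0, 0], "fingers": -1}, {"slide": [0, 0, 0], "delta_rot": [0, 0, 0], "fingers": -1}])

```text
time_s: 15.08
tcp_pos: [0.517, -0.1368, 0.0324]
eef_rot: [180.0, 0.0, -4.2]
contact_force: [-6.7, 0.7, 12.2]
gripper_width: 0.0007
gripper_force: 6.3
```

Request:
play_rows(rows=[{"slide": [0, 0, 0.004], "delta_rot": [0, 0, 0], "fingers": -1}, {"slide": [0, 0, 0], "delta_rot": [0, 0, 0], "fingers": -1}, {"slide": [0, 0, 0], "delta_rot": [0, 0, 0], "fingers": -1}, {"slide": [0, 0, 0], "delta_rot": [0, 0, 0], "fingers": -1}])

```text
time_s: 15.58
tcp_pos: [0.5171, -0.1368, 0.0322]
eef_rot: [180.0, 0.0, -4.2]
contact_force: [-7.5, 2.0, 16.0]
gripper_width: 0.0007
gripper_force: 8.6
```

Request:
play_rows(rows=[{"slide": [0, 0, -0.1], "delta_rot": [0, 0, 0], "fingers": -1}, {"slide": [0, 0, -0.3], "delta_rot": [0, 0, 0], "fingers": 0.15}, {"slide": [0.1, 0, 0], "delta_rot": [0, 0, 0], "fingers": 0.15}, {"slide": [0.2, 0, 0], "delta_rot": [0, 0, 0], "fingers": 0.15}, {"slide": [0.08, 0, 0], "delta_rot": [0, 0, 0], "fingers": 0.15}, {"slide": [0, 0, 0], "delta_rot": [0, 0, 0], "fingers": 0.15}])

```text
time_s: 16.32
tcp_pos: [0.5746, -0.1408, 0.0902]
eef_rot: [180.0, 0.0, -4.2]
contact_force: [0.4, -0.6, -0.5]
gripper_width: 0.0447
gripper_force: 0.0
```

```bash
python3 plan.py .5772 -.1411 .0076 -4.2 8; python3 -c "
from ov import *
a=cap('scene','s4');draw(a,(255,385,160,255),'o5',rack(fr(.7187,-.1476,-4.2))+bev(fr(.5772,-.1411,-4.2))[:1],6)"
```

```text
now [ 0.5746 -0.1408  0.0902] [ 1.8e+02  4.0e-02 -4.2e+00] F [ 0.4 -0.6 -0.5]
[0.0, 0.0, 0.07] 0.0
[0.0, 0.0, 0.07] 0.0
[0.0, 0.0, 0.07] 0.0
[0.0, 0.0, 0.07] 0.0
[0.0, 0.0, 0.07] 0.0
[0.01, 0.0, 0.07] 0.0
[0.0, 0.0, 0.07] 0.0
[0.008, 0.001, 0.061] 0.0
```

View pics/o5.png

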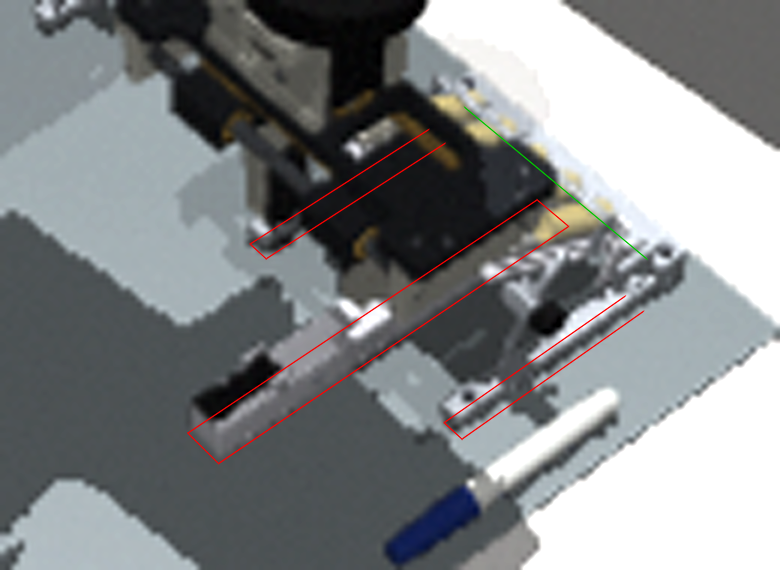

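The lever now lies flat along the stock (o5 240,385), and the bevel is still home within the predicted outline. I'll regrip it.

Request:
play_rows(rows=[{"slide": [0.018, 0, 0.1], "delta_rot": [0, 0, 0], "fingers": 0.15}, {"slide": [0, 0, 0.1], "delta_rot": [0, 0, 0], "fingers": 0.15}, {"slide": [0, 0, 0.1], "delta_rot": [0, 0, 0], "fingers": 0.15}, {"slide": [0, 0, 0.1], "delta_rot": [0, 0, 0], "fingers": 0.15}, {"slide": [0, 0, 0.1], "delta_rot": [0, 0, 0], "fingers": 0.15}, {"slide": [0, 0, 0.05], "delta_rot": [0, 0, 0], "fingers": 0.15}, {"slide": [0, 0, 0], "delta_rot": [0, 0, 0], "fingers": 0.15}])

```text
time_s: 17.25
tcp_pos: [0.5766, -0.1411, 0.0078]
eef_rot: [180.0, 0.1, -4.2]
contact_force: [-0.1, -0.2, 0.5]
gripper_width: 0.0504
gripper_force: 0.0
```

Request:
play_rows(rows=[{"slide": [0, 0, 0], "delta_rot": [0, 0, 0], "fingers": -1}, {"slide": [0, 0, 0], "delta_rot": [0, 0, 0], "fingers": -1}, {"slide": [0, 0, 0], "delta_rot": [0, 0, 0], "fingers": -1}, {"slide": [0, 0, 0], "delta_rot": [0, 0, 0], "fingers": -1}, {"slide": [0, 0, 0], "delta_rot": [0, 0, 0], "fingers": -1}, {"slide": [0, 0, 0], "delta_rot": [0, 0, 0], "fingers": -1}], squeeze=30)

```text
time_s: 18.0
tcp_pos: [0.5772, -0.141, 0.0088]
eef_rot: [180.0, -0.0, -4.2]
contact_force: [-1.5, -0.3, 5.7]
gripper_width: 0.0218
gripper_force: 30.0
```

Request:
play_rows(rows=[{"slide": [0, 0, -0.004], "delta_rot": [0, 0, 0], "fingers": -1}, {"slide": [-0.03, 0, 0], "delta_rot": [0, 0, 0], "fingers": -1}, {"slide": [-0.06, 0, 0], "delta_rot": [0, 0, 0], "fingers": -1}, {"slide": [-0.1, 0, 0], "delta_rot": [0, 0, 0], "fingers": -1}, {"slide": [-0.15, 0, 0], "delta_rot": [0, 0, 0], "fingers": -1}, {"slide": [-0.2, 0, 0], "delta_rot": [0, 0, 0], "fingers": -1}, {"slide": [-0.2, 0, 0], "delta_rot": [0, 0, 0], "fingers": -1}, {"slide": [-0.2, 0, 0], "delta_rot": [0, 0, 0], "fingers": -1}])

```text
time_s: 19.0
tcp_pos: [0.4338, -0.1308, 0.0089]
eef_rot: [180.0, 0.1, -4.2]
contact_force: [1.9, 0.1, -1.6]
gripper_width: 0.0217
gripper_force: 30.0
```

Request:
play_rows(rows=[{"slide": [-0.06, 0, -0.03], "delta_rot": [0, 0, 0], "fingers": -1}, {"slide": [0, 0, 0], "delta_rot": [0, 0, 0], "fingers": -1}, {"slide": [0, 0, 0], "delta_rot": [0, 0, 0], "fingers": -1}])

```text
time_s: 19.38
tcp_pos: [0.4282, -0.13, 0.0137]
eef_rot: [-180.0, -0.1, -4.2]
contact_force: [-0.1, 0.5, -2.3]
gripper_width: 0.0214
gripper_force: 30.0
```

```bash
python3 -c "
import numpy as np
c,s=np.cos(np.radians(-4.2)),np.sin(np.radians(-4.2))
g=(.7527-.29*c,.170-.29*s);print(g);h=(.7527-.1416*c,.170-.1416*s);print('home',h)
import subprocess;print(subprocess.run(['python3','plan.py',str(g[0]),str(g[1]),'.0125','-4.2','8'],capture_output=True,text=True).stdout)"
```

```text
(np.float64(0.46347880160490723), np.float64(0.1912390771670132))
home (np.float64(0.6114802700250168), np.float64(0.18037052871327267))
now [ 0.4282 -0.13    0.0137] [-1.80e+02 -5.00e-02 -4.17e+00] F [-0.1  0.5 -2.3]
[0.01, -0.27, 0.0] 0.0
[0.01, -0.27, 0.0] 0.0
[0.01, -0.27, 0.0] 0.0
[0.01, -0.27, 0.0] 0.0
[0.01, -0.27, 0.0] 0.0
[0.01, -0.27, 0.0] 0.0
[0.01, -0.27, 0.0] 0.0
[0.009, -0.263, 0.008] 0.01
```

Request:
play_rows(rows=[{"slide": [0.01, -0.27, 0.0], "delta_rot": [0, 0, 0], "fingers": -1}, {"slide": [0.01, -0.27, 0.0], "delta_rot": [0, 0, 0], "fingers": -1}, {"slide": [0.01, -0.27, 0.0], "delta_rot": [0, 0, 0], "fingers": -1}, {"slide": [0.01, -0.27, 0.0], "delta_rot": [0, 0, 0], "fingers": -1}, {"slide": [0.01, -0.27, 0.0], "delta_rot": [0, 0, 0], "fingers": -1}, {"slide": [0.01, -0.27, 0.0], "delta_rot": [0, 0, 0], "fingers": -1}, {"slide": [0.01, -0.27, 0.0], "delta_rot": [0, 0, 0], "fingers": -1}, {"slide": [0.01, -0.26, 0.0], "delta_rot": [0, 0, 0], "fingers": -1}])

```text
time_s: 20.38
tcp_pos: [0.4634, 0.1925, 0.0132]
eef_rot: [180.0, 0.0, -4.2]
contact_force: [0.8, 0.3, -3.0]
gripper_width: 0.0218
gripper_force: 30.0
```

Request:
play_rows(rows=[{"slide": [0, 0, 0.02], "delta_rot": [0, 0, 0], "fingers": -1}, {"slide": [0, 0, 0.008], "delta_rot": [0, 0, 0], "fingers": -1}, {"slide": [0, 0, 0], "delta_rot": [0, 0, 0], "fingers": -1}, {"slide": [0, 0, 0], "delta_rot": [0, 0, 0], "fingers": -1}])

```text
time_s: 20.88
tcp_pos: [0.4628, 0.1899, 0.0093]
eef_rot: [180.0, 0.0, -4.2]
contact_force: [0.6, -0.1, -3.7]
gripper_width: 0.0215
gripper_force: 30.0
```

Request:
play_rows(rows=[{"slide": [0.06, 0, 0.002], "delta_rot": [0, 0, 0], "fingers": -1}, {"slide": [0.06, 0, 0], "delta_rot": [0, 0, 0], "fingers": -1}, {"slide": [0.06, 0, 0], "delta_rot": [0, 0, 0], "fingers": -1}, {"slide": [0.06, 0, 0], "delta_rot": [0, 0, 0], "fingers": -1}, {"slide": [0.06, 0, 0], "delta_rot": [0, 0, 0], "fingers": -1}, {"slide": [0.06, 0, 0], "delta_rot": [0, 0, 0], "fingers": -1}])

```text
time_s: 21.62
tcp_pos: [0.5173, 0.1866, 0.009]
eef_rot: [180.0, 0.0, -4.2]
contact_force: [0.3, 0.2, -3.0]
gripper_width: 0.0221
gripper_force: 30.0
```

Request:
play_rows(rows=[{"slide": [0.06, 0, 0], "delta_rot": [0, 0, 0], "fingers": -1}, {"slide": [0.06, 0, 0], "delta_rot": [0, 0, 0], "fingers": -1}, {"slide": [0.06, 0, 0], "delta_rot": [0, 0, 0], "fingers": -1}, {"slide": [0.06, 0, 0], "delta_rot": [0, 0, 0], "fingers": -1}])

```text
time_s: 22.12
tcp_pos: [0.551, 0.1833, 0.0088]
eef_rot: [179.9, 0.2, -4.2]
contact_force: [-9.4, 1.3, 4.5]
gripper_width: 0.022
gripper_force: 30.0
```

Request:
play_rows(rows=[{"slide": [0.05, 0, 0], "delta_rot": [0, 0, 0], "fingers": -1}, {"slide": [0.05, 0, 0], "delta_rot": [0, 0, 0], "fingers": -1}, {"slide": [0.05, 0, 0], "delta_rot": [0, 0, 0], "fingers": -1}, {"slide": [0.05, 0, 0], "delta_rot": [0, 0, 0], "fingers": -1}])

```text
time_s: 22.62
tcp_pos: [0.5811, 0.1812, 0.0089]
eef_rot: [179.9, 0.2, -4.2]
contact_force: [-8.3, 1.2, 3.5]
gripper_width: 0.022
gripper_force: 30.0
```

Request:
play_rows(rows=[{"slide": [0.04, 0, 0], "delta_rot": [0, 0, 0], "fingers": -1}, {"slide": [0.04, 0, 0], "delta_rot": [0, 0, 0], "fingers": -1}, {"slide": [0.04, 0, 0], "delta_rot": [0, 0, 0], "fingers": -1}, {"slide": [0.02, 0, 0], "delta_rot": [0, 0, 0], "fingers": -1}, {"slide": [0, 0, 0], "delta_rot": [0, 0, 0], "fingers": -1}])

```text
time_s: 23.25
tcp_pos: [0.6024, 0.1797, 0.0089]
eef_rot: [179.9, 0.1, -4.2]
contact_force: [-5.9, -0.9, 2.4]
gripper_width: 0.0217
gripper_force: 30.0
```

Request:
play_rows(rows=[{"slide": [0.013, 0, 0], "delta_rot": [0, 0, 0], "fingers": -1}, {"slide": [0, 0, 0], "delta_rot": [0, 0, 0], "fingers": -1}])

```text
time_s: 23.5
tcp_pos: [0.604, 0.1796, 0.0089]
eef_rot: [179.9, 0.2, -4.2]
contact_force: [-6.6, 0.2, 2.5]
gripper_width: 0.0217
gripper_force: 30.0
```

Request:
play_rows(rows=[{"slide": [0.013, 0, 0], "delta_rot": [0, 0, 0], "fingers": -1}, {"slide": [0, 0, 0], "delta_rot": [0, 0, 0], "fingers": -1}])

```text
time_s: 23.75
tcp_pos: [0.6059, 0.1794, 0.0088]
eef_rot: [179.9, 0.2, -4.2]
contact_force: [-6.6, -0.0, 2.5]
gripper_width: 0.0217
gripper_force: 30.0
```

Request:
play_rows(rows=[{"slide": [0.013, 0, 0], "delta_rot": [0, 0, 0], "fingers": -1}, {"slide": [0, 0, 0], "delta_rot": [0, 0, 0], "fingers": -1}])

```text
time_s: 24.0
tcp_pos: [0.6077, 0.1793, 0.0089]
eef_rot: [179.9, 0.2, -4.2]
contact_force: [-7.2, -0.2, 2.8]
gripper_width: 0.0219
gripper_force: 30.0
```

Request:
play_rows(rows=[{"slide": [0.008, 0, 0], "delta_rot": [0, 0, 0], "fingers": -1}, {"slide": [0, 0, 0], "delta_rot": [0, 0, 0], "fingers": -1}])

```text
time_s: 24.25
tcp_pos: [0.6088, 0.1792, 0.0089]
eef_rot: [179.9, 0.2, -4.2]
contact_force: [-7.9, 0.6, 3.6]
gripper_width: 0.0217
gripper_force: 30.0
```

Request:
play_rows(rows=[{"slide": [0.008, 0, 0], "delta_rot": [0, 0, 0], "fingers": -1}, {"slide": [0, 0, 0], "delta_rot": [0, 0, 0], "fingers": -1}])

```text
time_s: 24.5
tcp_pos: [0.6099, 0.1791, 0.0089]
eef_rot: [179.9, 0.2, -4.2]
contact_force: [-9.4, -0.4, 3.9]
gripper_width: 0.022
gripper_force: 30.0
```

Request:
play_rows(rows=[{"slide": [0.007, 0, 0], "delta_rot": [0, 0, 0], "fingers": -1}, {"slide": [0, 0, 0], "delta_rot": [0, 0, 0], "fingers": -1}])

```text
time_s: 24.75
tcp_pos: [0.6103, 0.1791, 0.0089]
eef_rot: [179.9, 0.2, -4.2]
contact_force: [-10.6, 2.3, 6.6]
gripper_width: 0.0216
gripper_force: 30.0
```

Request:
play_rows(rows=[{"slide": [0.006, 0, 0], "delta_rot": [0, 0, 0], "fingers": -1}, {"slide": [0, 0, 0], "delta_rot": [0, 0, 0], "fingers": -1}, {"slide": [0, 0, 0], "delta_rot": [0, 0, 0], "fingers": -1}])

```text
time_s: 25.12
tcp_pos: [0.6104, 0.179, 0.0089]
eef_rot: [179.9, 0.3, -4.2]
contact_force: [-14.5, 2.9, 9.3]
gripper_width: 0.0218
gripper_force: 30.0
```

Request:
play_rows(rows=[{"slide": [0.006, 0, 0], "delta_rot": [0, 0, 0], "fingers": -1}, {"slide": [0, 0, 0], "delta_rot": [0, 0, 0], "fingers": -1}, {"slide": [0, 0, 0], "delta_rot": [0, 0, 0], "fingers": -1}])

```text
time_s: 25.5
tcp_pos: [0.6104, 0.179, 0.0089]
eef_rot: [179.9, 0.4, -4.2]
contact_force: [-18.3, 3.5, 10.8]
gripper_width: 0.0219
gripper_force: 30.0
```

Request:
play_rows(rows=[{"slide": [0, 0, 0], "delta_rot": [0, 0, 0], "fingers": -1}, {"slide": [0, 0, 0], "delta_rot": [0, 0, 0], "fingers": -1}, {"slide": [-0.03, 0, 0], "delta_rot": [0, 0, 0], "fingers": -1}, {"slide": [-0.06, 0, 0], "delta_rot": [0, 0, 0], "fingers": -1}, {"slide": [-0.1, 0, 0], "delta_rot": [0, 0, 0], "fingers": -1}, {"slide": [-0.15, 0, 0], "delta_rot": [0, 0, 0], "fingers": -1}, {"slide": [-0.2, 0, 0], "delta_rot": [0, 0, 0], "fingers": -1}, {"slide": [-0.2, 0, 0], "delta_rot": [0, 0, 0], "fingers": -1}])

```text
time_s: 26.5
tcp_pos: [0.5025, 0.1876, 0.0091]
eef_rot: [-180.0, -0.0, -4.2]
contact_force: [-0.4, 0.2, -3.0]
gripper_width: 0.0216
gripper_force: 30.0
```

Request:
play_rows(rows=[{"slide": [-0.2, 0, 0], "delta_rot": [0, 0, 0], "fingers": -1}, {"slide": [-0.1, 0, 0], "delta_rot": [0, 0, 0], "fingers": -1}, {"slide": [0, 0, 0], "delta_rot": [0, 0, 0], "fingers": -1}, {"slide": [0, 0, 0], "delta_rot": [0, 0, 0], "fingers": -1}])

```text
time_s: 27.0
tcp_pos: [0.4597, 0.1914, 0.0093]
eef_rot: [-180.0, -0.0, -4.2]
contact_force: [0.3, 0.8, -3.1]
gripper_width: 0.0215
gripper_force: 30.0
```

Request:
play_rows(rows=[{"slide": [0, 0, 0.003], "delta_rot": [0, 0, 0], "fingers": -1}, {"slide": [0, 0, 0], "delta_rot": [0, 0, 0], "fingers": 0.3}, {"slide": [0, 0, 0], "delta_rot": [0, 0, 0], "fingers": 0.3}, {"slide": [0, 0, 0], "delta_rot": [0, 0, 0], "fingers": 0.3}, {"slide": [0, 0, -0.1], "delta_rot": [0, 0, 0], "fingers": 0.3}, {"slide": [0, 0, -0.3], "delta_rot": [0, 0, 0], "fingers": 0.3}, {"slide": [0, 0, -0.4], "delta_rot": [0, 0, 0], "fingers": 0.3}, {"slide": [0, 0, -0.4], "delta_rot": [0, 0, 0], "fingers": 0.3}])

```text
time_s: 28.0
tcp_pos: [0.4587, 0.1907, 0.1905]
eef_rot: [180.0, 0.0, -4.2]
contact_force: [1.5, 1.3, -0.6]
gripper_width: 0.057
gripper_force: 0.0
```

Request:
play_rows(rows=[{"slide": [-0.05, -0.4, 0], "delta_rot": [0, 0, 0], "fingers": 0.3}, {"slide": [-0.05, -0.4, 0], "delta_rot": [0, 0, 0], "fingers": 0.3}, {"slide": [-0.05, -0.4, 0], "delta_rot": [0, 0, 0], "fingers": 0.3}, {"slide": [-0.05, -0.4, 0], "delta_rot": [0, 0, 0], "fingers": 0.3}, {"slide": [0, 0, 0], "delta_rot": [0, 0, 0], "fingers": 0.3}])

```text
time_s: 28.62
tcp_pos: [0.446, 0.4361, 0.1874]
eef_rot: [180.0, 0.0, -4.0]
contact_force: [0.3, -0.9, -0.1]
gripper_width: 0.0569
gripper_force: 0.0
```

```bash
python3 -c "
from ov import *
a=cap('scene','s5');b=cap('top','t5');draw(a,(195,395,110,260),'o6',[],4)"
```

```text
(no output)
```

View pics/o6.png

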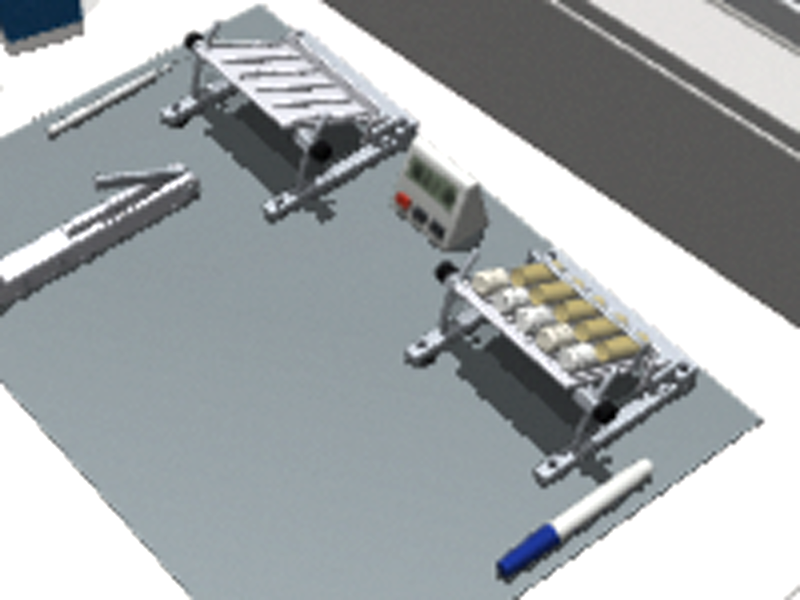

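The empty board is now visibly raised. The bevel stands free with its nose at o6 (190,185), and the other things are untouched. As a numeric check I'll compare the slopes from the clamp knobs: empty (194,40) and (320,150), loaded (445,272) and (605,411).

```bash
python3 - <<'E'
from ov import *
from scipy.optimize import least_squares as ls
a=load('s5')
# knob and board-edge corner: same material point on both boards; intersect ray with plane y=const of each rack
def rk(o,uv,y):
    F=fr(*o,-4.2); f=lambda q:np.array(px(a,F((q[0],y,q[1]))))-S(*uv)
    q=ls(f,[-.08,.05],x_scale=.01).x; return q.round(4),np.degrees(np.arctan2(q[1]-.011,-q[0])).round(2)
E_,L_=(.7527,.170),(.7187,-.1476)
for n,e,l,y in(('knobL',(194,40),(445,272),.083),('knobR',(320,150),(605,411),-.083),('cornL',(205,50),(455,290),.058),('cornR',(290,127),(568,387),-.058)):
    print(n,rk(E_,e,y),rk(L_,l,y))
E
```

```text
knobL (array([-0.075 ,  0.0594]), np.float64(32.82)) (array([-0.0754,  0.0611]), np.float64(33.61))
knobR (array([-0.0778,  0.0623]), np.float64(33.41)) (array([-0.0795,  0.0677]), np.float64(35.51))
cornL (array([-0.0815,  0.0691]), np.float64(35.46)) (array([-0.0883,  0.0726]), np.float64(34.91))
cornR (array([-0.0866,  0.0731]), np.float64(35.65)) (array([-0.0906,  0.0779]), np.float64(36.43))
```

```bash
python3 -c "
from plant import r
print(r.close_job())"
```

```text
the job is handed in; nothing more can be done
None
```

I copied the loaded rack's slope onto the empty rack and handed the job in. The bevel stands free on the mat in front of the racks. The camera check put the two slopes about 0.7° apart on average, with individual readings up to 2.1° apart, so it cannot by itself confirm the 1.2° limit, and no verdict came back.

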